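# Load the grill caddy in reverse order

## Task

Four seasoning containers stand in a row on the long cast-iron trivet. Move them all into the four pockets of the teak caddy in reverse order, so that the one that is now furthest left ends furthest right and so on, left and right as seen from the robot, each standing upright on the floor of a pocket of its own. Keep them upright all the time and leave the steel mixing bowl where it is.

Things in the scene. Friction and masses are not known exactly. Their poses are not given: they have to be found in the camera images.
- shaker: Loose, upright; origin at the centre of its underside, z up. Round clear acrylic shaker, 44 mm in diameter and 95 mm tall; the clear wall is straight from 0 to 78 mm, above it a domed steel cap 45 mm in diameter. About 0.12 kg.
- tin: Loose, upright; origin at the centre of its underside, z up. Squat round steel tin, 52 mm in diameter and 70 mm tall, straight sides. About 0.22 kg.
- mill: Loose, upright; origin at the centre of its underside, z up. Turned dark wooden pepper mill, 105 mm tall: foot 48 mm in diameter up to 22 mm, straight waist 40 mm in diameter from 34 to 82 mm, head 46 mm in diameter from 86 mm, with a small steel knob on top. About 0.18 kg.
- jar: Loose, upright; origin at the centre of its underside, z up. Square white ceramic jar with a light wooden lid flush with its sides, 44 x 44 mm and 85 mm tall, straight sides parallel to its own x and y axes, turned up to 0.12 rad against the trivet. About 0.20 kg.
- pad_shaker: Cork pad, 60 x 60 x 4 mm, fixed on the trivet (80 x 300 mm), where the acrylic shaker stands at the start. Origin at the centre of its underside; its top is 16 mm above the ledge. Its y axis runs along the trivet's row to the robot's left (turned up to 0.3 rad); the four pads lie 72 mm apart in one row. Nothing need stand on it later.
- pad_tin: Cork pad, 60 x 60 x 4 mm, fixed on the trivet (80 x 300 mm), where the steel tin stands at the start. Origin at the centre of its underside; its top is 16 mm above the ledge. Its y axis runs along the trivet's row to the robot's left (turned up to 0.3 rad); the four pads lie 72 mm apart in one row. Nothing need stand on it later.
- pad_mill: Cork pad, 60 x 60 x 4 mm, fixed on the trivet (80 x 300 mm), where the pepper mill stands at the start. Origin at the centre of its underside; its top is 16 mm above the ledge. Its y axis runs along the trivet's row to the robot's left (turned up to 0.3 rad); the four pads lie 72 mm apart in one row. Nothing need stand on it later.
- pad_jar: Cork pad, 60 x 60 x 4 mm, fixed on the trivet (80 x 300 mm), where the ceramic jar stands at the start. Origin at the centre of its underside; its top is 16 mm above the ledge. Its y axis runs along the trivet's row to the robot's left (turned up to 0.3 rad); the four pads lie 72 mm apart in one row. Nothing need stand on it later.
- caddy: Fixed teak caddy, 80 x 296 mm, 26 mm high, left or right of the trivet: a row of four open pockets 64 x 64 mm, walls 8 mm thick. Origin at the centre of its underside; y runs along the row to the robot's left, x away from the robot (turned up to 0.3 rad). Pocket centres at x = 0, y = +108, +36, -36, -108 mm; pocket floors 8 mm, wall tops 26 mm above the ledge.
- bowl: Bystander: empty stainless mixing bowl, 150 mm across the rim and 70 mm high, loose, beyond the two racks. Origin at the centre of its underside.
Mind the look-alikes: they are no part of the job. What is shaped like the shaker but blue is not meant.

How it is judged:
By the outcome, as a careful person would: the job done as asked, in the order asked, and still so for the second after the job is handed in, with the robot touching nothing.
It also fails if it takes over 106 s, if anything falls off the work surface, if the arm or the gripper's body presses on something with over 40 N, if the wrist force passes 120 N, or if a joint passes its speed limit or range.

## Robot

A 7-joint arm with a two-finger parallel gripper is mounted at the origin on the work surface. World frame = base frame: x ahead of the robot, y to its left, z up, the work surface at z = 0. Lengths are in m, angles in rad, forces in N, time in s.
With the tool pointing down it reaches from about 0.35 to 0.9 m from the base axis. Payload 7.2 kg.
Tool frame: the origin (TCP) lies midway between the tips of the shut fingers; the grasp point (between the pads) lies 19 mm behind it; x points along the fingers, z is the direction in which the jaws open and shut, and the axes are right-handed (so a half turn about x gives the same grasp; the last joint's range is limited). The gripper opens to 88 mm and grips with 3 to 60 N. Pads are 20 mm wide; open, the fingers measure 115 mm over their backs; the gripper's body (75 mm by 178 mm) begins 61 mm behind the grasp point.
Start: joints at [-0.068, 0.411, -0.013, 1.596, 0.006, 1.134, -0.082], TCP at [0.625, -0, 0.185] pointing down, gripper open.
Joint ranges: [-2.95, 2.95], [-0.29, 1.99], [-1.47, 1.44], [0.14, 2.54], [-1.03, 4.17], [0.13, 1.85], [-2.86, 2.86]. Speed limits (rad/s): [2.39, 2.39, 3.01, 3.01, 3.14, 3.14, 3.14].

## Interface

Orientations are given as a unit quaternion [x, y, z, w].
In Python, from station import readout, get_image, job gives the robot as it stands. The module is installed in compiled form; this text tells all that it offers.
- The arm moves only by the tool move_arm, never from a script. Its argument "targets" is a list of rows, each a list of 7 numbers: the shift along the tool's x, y, z in mm, then the turn, a rotation vector about the tool's x, y, z in degrees, then the closure, from 0 (fully open) to 1 (shut). A call has exactly 8 rows; each row is the pose to reach, as a shift and turn from the pose commanded when the call began, along the tool's axes at that moment; what a row does not reach only later rows make up. A row lasts 1/8 s, in which the tool goes at most 62.5 mm and 10.7 degrees, less where a joint would pass 70% of its speed; a pose out of reach is approached as far as the arm can. A call with a gripper value outside its range is refused whole. The fingers move at their own pace and stop on an object; the grip force is fixed at half the most. Time passes only in rows, so rows that repeat a pose let the fingers close, or fill a call up. It gives the time, the measured TCP pose, the force and the opening at its end, in the units of the state.
- readout.state(): the state, without advancing time (a new reading comes with each control period).
- get_image(name): name is "scene" or "side" or "wrist"; returns a dict with "img" (480x640x3 uint8, red, green, blue), "range_z" (480x640 float32, m along the optical axis (not along the pixel's ray), 0 where there is no reading), "K" (3x3 intrinsics, pixels), "R" (3x3) and "t" (3): a world point X has camera coordinates R X + t. Camera axes: x right, y down, z forward; pixel columns grow to the right and rows downward; lengths in m; the calibration is good to about 2 mm. A picture is of the moment at which its call begins.
- job.close_job(): hands the job in, once; it reports no verdict.
The state is a dict: "t": time; "joint_pos": joint angles; "joint_velocities": joint speeds; "joint_efforts": joint torques, N m; "tool_pos": TCP position; "eef_rot": TCP orientation; "force": force on the tool from outside, world axes, zero at the start; "wrist_torque": the same for the moment, N m; "gripper_width": finger opening in m.
Only numpy, scipy, OpenCV 4.12 (cv2) and the standard library are available. Lean on these libraries where they do the work, as an engineer would, in place of code of your own. Each camera call takes 0.05 s, during which the arm holds its last target.

## Working session

There is one attempt and no reset: what is moved stays moved. The work goes in short steps, Python scripts to look and compute and a tool call to move; the robot and the scene stay as the last step left them, time stands still between calls to the robot, and variables do not carry over. Pictures are saved under pics/ and viewed, and the job is handed in when it is done.

Besides the shell and the picture viewer there is one more tool, called after "Call:" as name(argument=value, ...), one argument or row to a line, values as JSON. move_arm: Moves the arm, as the interface text tells. Its arguments: {"type":"object","properties":{"targets":{"type":"array","items":{"type":"array","items":{"type":"number"}}}},"required":["targets"]}

```bash
mkdir -p pics; cat > h.py <<'E'
import numpy as np,cv2
from station import readout,get_image,job
def save(n,f):
    d=get_image(n);cv2.imwrite('pics/'+f,cv2.cvtColor(d['img'],cv2.COLOR_RGB2BGR));np.savez('pics/'+f[:-4]+'.npz',**d);return d
def cloud(d):
    K,R,t,z=d['K'],d['R'],d['t'],d['range_z'].astype(float)
    v,u=np.mgrid[:480,:640]
    c=np.stack([(u-K[0,2])/K[0,0]*z,(v-K[1,2])/K[1,1]*z,z],-1)
    P=(c-t)@R; P[z==0]=np.nan
    return P
E
python3 - <<'E'
from h import *
for n in['scene','side','wrist']: d=save(n,n+'0.png');print(n,d['K'][0,0],-d['R'].T@d['t'])
print(readout.state())
E
```

```text
scene 434.4373431936258 [0.98707066 0.26416216 0.81541191]
side 550.3975593597186 [ 0.21850628 -0.53078931  0.69003944]
wrist 395.38498767808704 [0.6259845  0.07089093 0.3839631 ]
{'t': 0.15, 'joint_pos': array([-0.06819768,  0.41170853, -0.01266909,  1.5968047 ,  0.00561067,
        1.1342819 , -0.08222094]), 'joint_velocities': array([ 0.00031783, -0.00288328,  0.00075872, -0.00231092,  0.00136292,
        0.00076196, -0.00192056]), 'joint_efforts': array([ 1.23447033e-03, -5.88331139e+01,  6.41932636e-01, -2.91289848e+01,
       -5.37989591e-02,  1.57438387e-02,  1.06989046e-04]), 'tool_pos': array([ 6.24597334e-01, -6.59033692e-05,  1.84126550e-01]), 'eef_rot': array([-2.58578943e-05,  7.07517524e-01, -5.03820908e-05,  7.06695797e-01]), 'force': array([0.16753633, 0.79523188, 0.58412033]), 'wrist_torque': array([-0.00875449, -0.04717391, -0.01036806]), 'gripper_width': 0.08769638605040866}
```

View pics/scene0.png

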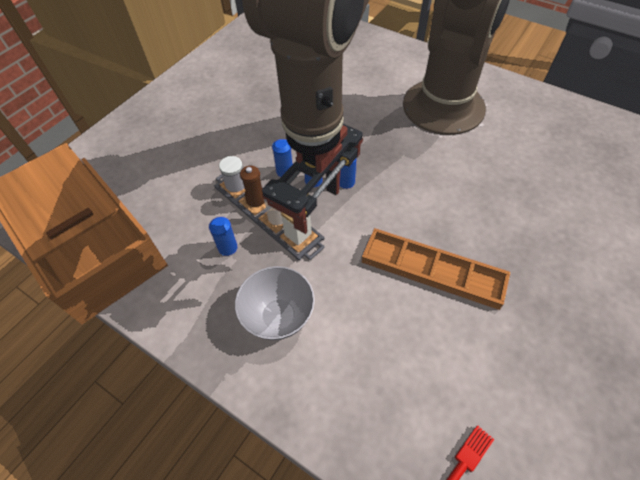

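View pics/side0.png

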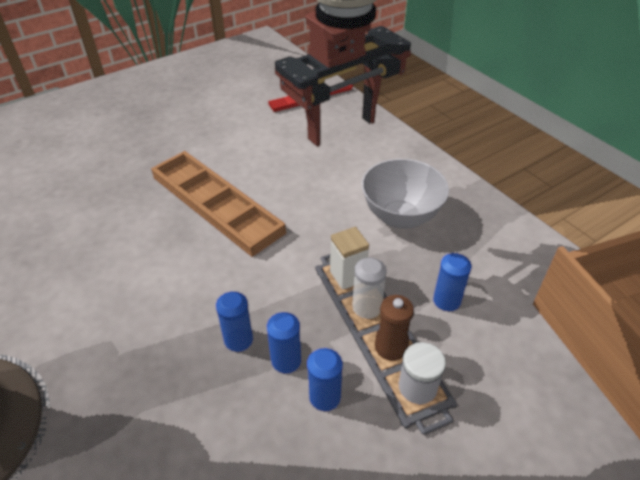

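View pics/wrist0.png

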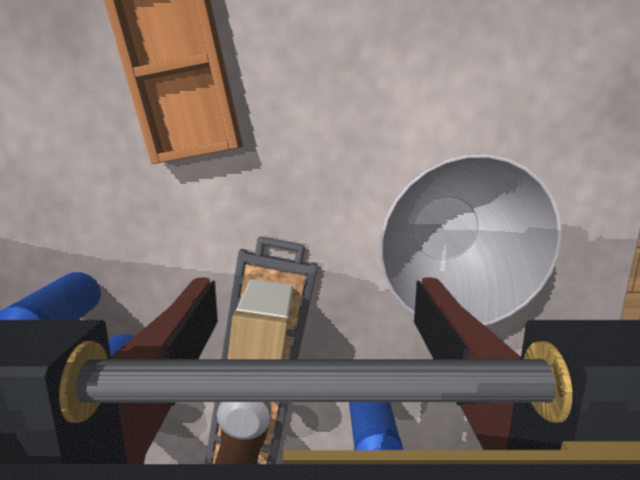

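The side view shows the row from robot left to right: jar (350,258), shaker (369,288), mill (395,328) and tin (422,375). Blue decoys stand at (236,321), (285,342), (325,379) and (453,282), the caddy is at (217,203), and the bowl is at (405,195). Only the clear shaker with the grey cap at (369,288) fits the description.

```bash
python3 - <<'E'
from h import *
d=dict(np.load('pics/side0.npz'));P=cloud(d)
im=d['img']; cv2.imwrite('pics/crop.png',cv2.resize(cv2.cvtColor(im[210:440,200:480],cv2.COLOR_RGB2BGR),None,fx=2.8,fy=2.5))
def show(n,u,v): print(n,P[v,u].round(4))
for n,u,v in [('jar',350,241),('shk',369,266),('mill',397,302),('tin',422,360)]: show(n,u,v)
print('table',P[300,100],P[130,200])
# top clusters by height band
hsv=cv2.cvtColor(im,cv2.COLOR_RGB2HSV)
ok=~np.isnan(P[...,0])&(P[...,0]>.25)&(P[...,0]<.95)&(abs(P[...,1])<.5)
blue=(hsv[...,0]>105)&(hsv[...,0]<125)&(hsv[...,1]>150)&(P[...,2]>.02)&ok
def cl(m,name,mn=40):
    n,l,s,c=cv2.connectedComponentsWithStats(m.astype(np.uint8))
    for i in range(1,n):
        if s[i,4]>=mn:
            q=P[l==i];print(name,s[i,4],c[i].round(),'med',np.median(q,0).round(4),'min',np.percentile(q,2,axis=0).round(4),'max',np.percentile(q,98,axis=0).round(4))
cl(blue,'blue')
cl(ok&(P[...,2]>.078)&~blue&(P[...,2]<.14),'tall')
cl(ok&(P[...,2]>.015)&(P[...,2]<.04)&~blue,'low',200)
E
```

```text
jar [ 0.5744 -0.0943  0.1022]
shk [ 0.5616 -0.1547  0.1114]
mill [ 0.5469 -0.2303  0.1216]
tin [ 0.534  -0.2991  0.0858]
table [0.23548426 0.10406251 0.00057332] [ 5.70886923e-01  4.31582611e-01 -3.49400398e-04]
blue 1214 [452. 279.] med [ 0.6682 -0.2183  0.0745] min [ 0.6583 -0.2303  0.0226] max [ 0.6911 -0.1962  0.0966]
blue 1345 [234. 318.] med [ 0.3734 -0.101   0.0809] min [ 0.3576 -0.1077  0.0225] max [ 0.3936 -0.0752  0.0971]
blue 1449 [284. 340.] med [ 0.4106 -0.1694  0.0833] min [ 0.3955 -0.1781  0.0225] max [ 0.4324 -0.1441  0.097 ]
blue 1593 [324. 376.] med [ 0.4226 -0.2455  0.0886] min [ 0.4082 -0.2558  0.0231] max [ 0.445  -0.2194  0.0971]
tall 1013 [349. 245.] med [ 0.5705 -0.0977  0.1005] min [ 0.5518 -0.1142  0.0791] max [ 0.5959 -0.0687  0.1032]
tall 5802 [602. 295.] med [ 0.7716 -0.3647  0.109 ] min [ 0.7426 -0.454   0.0793] max [ 0.9156 -0.295   0.1301]
tall 82 [456. 261.] med [ 0.6884 -0.2001  0.0897] min [ 0.6598 -0.2301  0.0806] max [ 0.7017 -0.1878  0.0952]
tall 954 [369. 275.] med [ 0.5554 -0.1641  0.1064] min [ 0.5411 -0.1777  0.0791] max [ 0.5796 -0.1399  0.1
[... 836 characters left out ...]
546  0.0157] max [0.8119 0.0442 0.0394]
low 393 [339. 281.] med [ 0.5546 -0.0997  0.0205] min [ 0.5448 -0.1127  0.0152] max [ 0.5705 -0.0557  0.039 ]
low 324 [614. 275.] med [ 0.9131 -0.3347  0.0286] min [ 0.8739 -0.3439  0.0157] max [ 0.9484 -0.3243  0.0397]
low 1795 [589. 358.] med [ 0.7545 -0.4074  0.0275] min [ 0.7317 -0.4942  0.0155] max [ 0.7843 -0.2941  0.0395]
low 618 [361. 314.] med [ 0.5441 -0.1697  0.0175] min [ 0.531  -0.185   0.0152] max [ 0.5679 -0.1261  0.0391]
low 634 [384. 352.] med [ 0.5281 -0.2415  0.0183] min [ 0.5168 -0.255   0.0152] max [ 0.5707 -0.1965  0.0394]
low 859 [413. 396.] med [ 0.5154 -0.3147  0.0175] min [ 0.5024 -0.3303  0.0152] max [ 0.5576 -0.2672  0.0384]
```

View pics/crop.png

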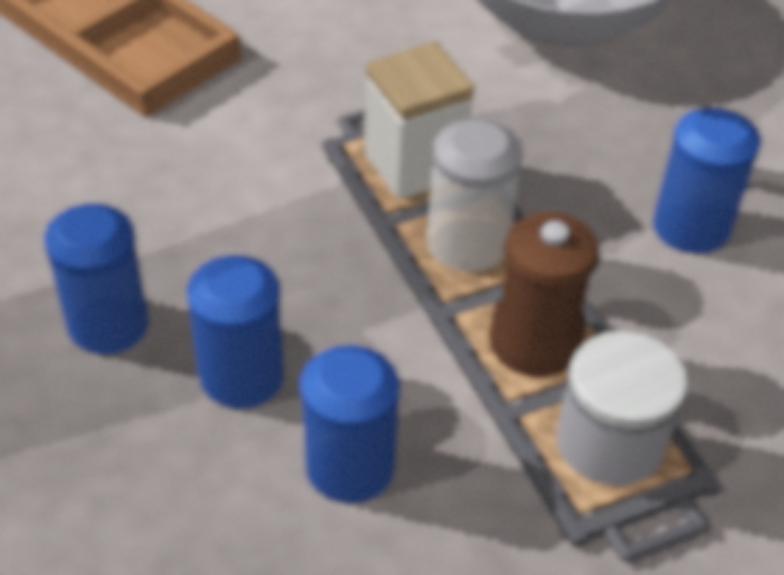

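```bash
cat > fit.py <<'E'
from h import *
d=dict(np.load('pics/side0.npz'));P=cloud(d);im=d['img']
Z=P[...,2]
def reg(x,y,r,z0,z1):
    m=(np.hypot(P[...,0]-x,P[...,1]-y)<r)&(Z>z0)&(Z<z1); return P[m][:,:2].astype(np.float32)
from scipy.optimize import least_squares
q=reg(.574,-.092,.045,.0985,.105);r=cv2.minAreaRect(q*1000);print('jar',r)
q=reg(.534,-.301,.045,.083,.092);print('tin',cv2.minEnclosingCircle(q*1000),len(q),q.mean(0))
q=reg(.5469,-.2303,.04,.117,.13);print('knob',cv2.minEnclosingCircle(q*1000),len(q))
q=reg(.5469,-.2303,.04,.098,.117);print('millhead',cv2.minEnclosingCircle(q*1000),len(q))
q=reg(.56,-.157,.036,.092,.12);print('shk',cv2.minEnclosingCircle(q*1000),len(q))
m=(Z>.0225)&(Z<.03)&(P[...,0]>.38)&(P[...,0]<.6)&(P[...,1]>.02)&(P[...,1]<.38)
q=P[m][:,:2].astype(np.float32);print('caddy',cv2.minAreaRect(q*1000),len(q))
m=(Z>.004)&(Z<.03)&(P[...,0]>.48)&(P[...,0]<.62)&(P[...,1]>-.4)&(P[...,1]<-.03)
q=P[m][:,:2].astype(np.float32);print('trivet',cv2.minAreaRect(q*1000))
d=dict(np.load('pics/scene0.npz'));P=cloud(d);Z=P[...,2]
m=(Z>.0225)&(Z<.032)&(P[...,0]>.38)&(P[...,0]<.6)&(P[...,1]>.02)&(P[...,1]<.38)
q=P[m][:,:2].astype(np.float32);print('caddy scene',cv2.minAreaRect(q*1000),len(q))
E
python3 fit.py
```

```text
jar ((573.5653686523438, -101.85740661621094), (68.21208953857422, 44.32936096191406), 81.12891387939453)
tin ((535.7487182617188, -300.41888427734375), 26.208023071289062) 1166 [ 0.53463596 -0.30127513]
knob ((544.3651123046875, -230.81430053710938), 9.339940071105957) 65
millhead ((546.9935302734375, -231.23829650878906), 22.67698860168457) 762
shk ((562.303955078125, -156.13064575195312), 22.927383422851562) 755
caddy ((487.943603515625, 197.48226928710938), (82.24359893798828, 297.7943115234375), 10.56627368927002) 1850
trivet ((544.6541748046875, -210.33143615722656), (361.2137145996094, 125.97602844238281), 88.34844207763672)
caddy scene ((490.77581787109375, 199.0980224609375), (83.32769775390625, 296.1748046875), 10.292213439941406) 1586
```

```bash
python3 - <<'E'
from h import *
d=dict(np.load('pics/side0.npz'));P=cloud(d);im=d['img'];Z=P[...,2]
hsv=cv2.cvtColor(im,cv2.COLOR_RGB2HSV)
m=(hsv[...,1]>70)&(Z>.097)&(Z<.107)&(P[...,1]>-.13)&(P[...,1]<-.05)&(P[...,0]<.62)&(P[...,0]>.53)
print(cv2.minAreaRect(P[m][:,:2].astype(np.float32)*1000),m.sum())
T=(P[...,2]>.0135)&(P[...,2]<.019)&(hsv[...,1]>80)&(P[...,0]>.48)&(P[...,0]<.62)&(P[...,1]>-.38)&(P[...,1]<-.04)
print('pads',cv2.minAreaRect(P[T][:,:2].astype(np.float32)*1000),T.sum())
E
```

```text
((574.6838989257812, -91.5063247680664), (43.887428283691406, 43.02023696899414), 83.61581420898438) 618
pads ((555.8884887695312, -193.95346069335938), (274.77545166015625, 60.89728546142578), 78.7496337890625) 1377
```

Call:
move_arm(
  targets=[
    [10, -30, -16, 2, 0, 0, 0],
    [20, -60, -33, 4, 0, 0, 0],
    [30, -85, -46, 6, 0, 0, 0],
    [35, -91.5, -50.3, 6.4, 0, 0, 0],
    [40, -91.5, -50.3, 6.4, 0, 0, 0],
    [40, -91.5, -50.3, 6.4, 0, 0, 0],
    [40, -91.5, -50.3, 6.4, 0, 0, 0],
    [40, -91.5, -50.3, 6.4, 0, 0, 0],
  ],
)

```text
t: 1.15
tool_pos: [0.5751, -0.0909, 0.1449]
eef_rot: [0.039, 0.706, -0.039, 0.706]
force: [0.5, -0.2, 0.5]
gripper_width: 0.0875
```

```bash
python3 - <<'E'
from h import *
save('wrist','w1.png');d=save('scene','s1.png')
s=readout.state();print(s['t'],s['tool_pos'],s['eef_rot'])
E
```

```text
1.25 [ 0.57495677 -0.09120996  0.14490782] [ 0.03933403  0.70588449 -0.03928283  0.70614218]
```

View pics/w1.png

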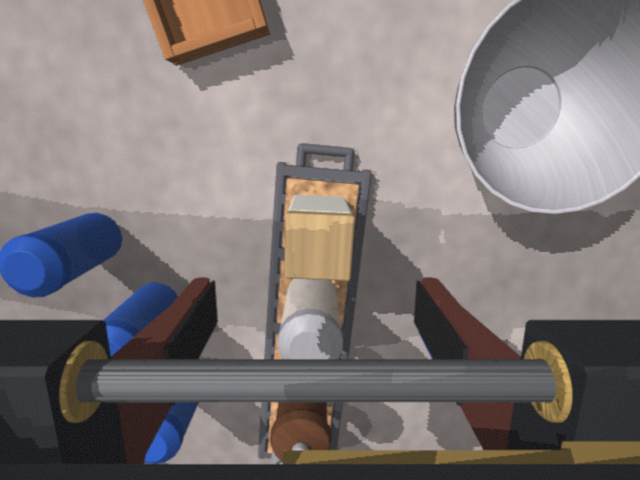

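The wrist view shows the jar lid at columns 285–354. It is centred between the fingers (216 and 416) and square to the jaws. Next I descend and close.

Call:
move_arm(
  targets=[
    [25, 0, 0, 0, 0, 0, 0],
    [50, 0, 0, 0, 0, 0, 0],
    [75, 0, 0, 0, 0, 0, 0],
    [95, 0, 0, 0, 0, 0, 0],
    [100, 0, 0, 0, 0, 0, 0],
    [100, 0, 0, 0, 0, 0, 0.4],
    [100, 0, 0, 0, 0, 0, 0.6],
    [100, 0, 0, 0, 0, 0, 0.6],
  ],
)

```text
t: 2.25
tool_pos: [0.5753, -0.0916, 0.0456]
eef_rot: [0.039, 0.706, -0.039, 0.706]
force: [0.4, -0.0, 0.8]
gripper_width: 0.0612
```

Call:
move_arm(
  targets=[
    [0, 0, 0, 0, 0, 0, 0.7],
    [0, 0, 0, 0, 0, 0, 0.7],
    [0, 0, 0, 0, 0, 0, 0.7],
    [-3, 0, 0, 0, 0, 0, 0.7],
    [-20, 0, 0, 0, 0, 0, 0.7],
    [-40, 0, 0, 0, 0, 0, 0.7],
    [-60, 0, 0, 0, 0, 0, 0.7],
    [-60, 0, 0, 0, 0, 0, 0.7],
  ],
)

```text
t: 3.25
tool_pos: [0.576, -0.0917, 0.107]
eef_rot: [0.039, 0.705, -0.04, 0.707]
force: [0.2, -0.4, -2.1]
gripper_width: 0.044
```

Call:
move_arm(
  targets=[
    [0, 20, -10, -2, 0, 0, 0.7],
    [0, 55, -27, -5, 0, 0, 0.7],
    [0, 90, -44, -9, 0, 0, 0.7],
    [0, 125, -61, -12, 0, 0, 0.7],
    [0, 155, -76, -15, 0, 0, 0.7],
    [0, 170, -84, -16.8, 0, 0, 0.7],
    [0, 175, -86, -16.8, 0, 0, 0.7],
    [0, 175, -86, -16.8, 0, 0, 0.7],
  ],
)

```text
t: 4.25
tool_pos: [0.5088, 0.0914, 0.1046]
eef_rot: [-0.064, 0.704, 0.064, 0.704]
force: [0.1, 0.6, -0.7]
gripper_width: 0.0445
```

```bash
cat >> h.py <<'E'
from scipy.spatial.transform import Rotation as Ro
def go(x,y,z,yawdeg):
    "shift/turn (tool axes) from measured pose to world target mm"
    s=readout.state();R=Ro.from_quat(s['eef_rot']);p=s['tool_pos']*1000
    c,sn=np.cos(np.radians(yawdeg)),np.sin(np.radians(yawdeg))
    T=Ro.from_matrix(np.array([[0,-sn,c],[0,c,sn],[-1,0,0]]))
    print(round(s['t'],2),p.round(1),'f',s['force'].round(1),'w',round(s['gripper_width'],4),'->',(R.inv().apply(np.array([x,y,z])-p)).round(1),np.degrees((R.inv()*T).as_rotvec()).round(1))
E
python3 - <<'E'
from h import *
go(508.9,92.1,37,10.4)
save('side','sd2.png');save('wrist','w2.png')
E
```

```text
4.25 [508.8  91.4 104.6] f [ 0.1  0.6 -0.7] w 0.0445 -> [67.6  0.7  0.2] [-0.1 -0.   0. ]
```

View pics/sd2.png

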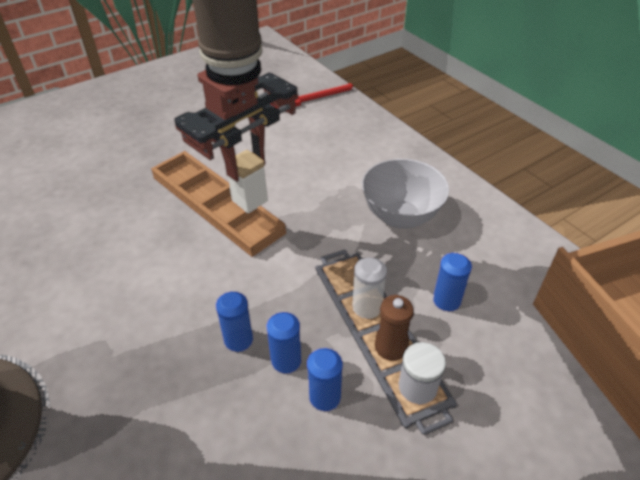

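View pics/w2.png

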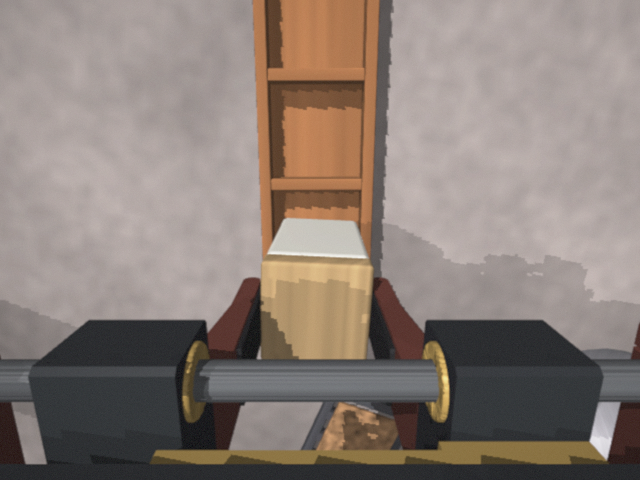

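The wrist view shows the caddy running straight up the image (columns 262–372), with the jar (262–372) square over the last pocket. Next I lower it.

Call:
move_arm(
  targets=[
    [15, 0.5, 0, 0, 0, 0, 0.7],
    [30, 0.5, 0, 0, 0, 0, 0.7],
    [45, 0.5, 0, 0, 0, 0, 0.7],
    [57, 0.5, 0, 0, 0, 0, 0.7],
    [64, 0.5, 0, 0, 0, 0, 0.7],
    [67, 0.5, 0, 0, 0, 0, 0.7],
    [67, 0.5, 0, 0, 0, 0, 0.7],
    [67, 0.5, 0, 0, 0, 0, 0.7],
  ],
)

```text
t: 5.35
tool_pos: [0.509, 0.0926, 0.0382]
eef_rot: [-0.064, 0.704, 0.064, 0.704]
force: [0.6, 0.4, -1.5]
gripper_width: 0.0443
```

Call:
move_arm(
  targets=[
    [0.5, 0, 0, 0, 0, 0, 0.4],
    [0.5, 0, 0, 0, 0, 0, 0.2],
    [0.5, 0, 0, 0, 0, 0, 0.1],
    [0.5, 0, 0, 0, 0, 0, 0],
    [-15, 0, 0, 0, 0, 0, 0],
    [-40, 0, 0, 0, 0, 0, 0],
    [-75, 0, 0, 0, 0, 0, 0],
    [-108, 0, 0, 0, 0, 0, 0],
  ],
)

```text
t: 6.35
tool_pos: [0.5088, 0.0925, 0.148]
eef_rot: [-0.064, 0.704, 0.064, 0.705]
force: [-0.4, -0.2, 0.0]
gripper_width: 0.0877
```

```bash
python3 - <<'E'
from h import *
go(562.3,-156.1,145,-11)
save('side','sd3.png')
E
```

```text
6.35 [508.8  92.5 148. ] f [-0.4 -0.2  0. ] w 0.0877 -> [   3.  -254.2    7.8] [21.4  0.1 -0. ]
```

View pics/sd3.png

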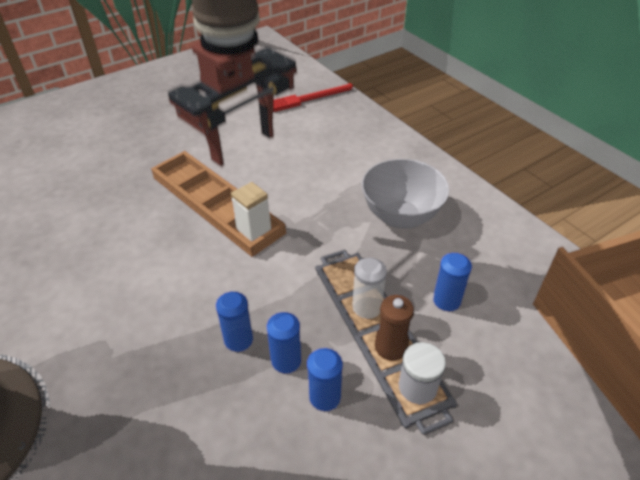

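The jar stands upright in the rightmost pocket at (250,210). The shaker is next.

Call:
move_arm(
  targets=[
    [0, -30, 1, 2.5, 0, 0, 0],
    [0, -75, 2, 6, 0, 0, 0],
    [0, -120, 4, 10, 0, 0, 0],
    [0, -165, 5, 14, 0, 0, 0],
    [0, -210, 6, 18, 0, 0, 0],
    [1, -240, 7, 21, 0, 0, 0],
    [3, -254, 7.8, 21.4, 0, 0, 0],
    [3, -254, 7.8, 21.4, 0, 0, 0],
  ],
)

```text
t: 7.4
tool_pos: [0.5621, -0.1557, 0.1425]
eef_rot: [0.068, 0.704, -0.067, 0.704]
force: [-0.3, 1.0, 0.9]
gripper_width: 0.0878
```

```bash
python3 - <<'E'
from h import *
go(562.3,-156.1,45,-11)
save('wrist','w4.png')
E
```

```text
7.4 [ 562.1 -155.7  142.5] f [-0.3  1.   0.9] w 0.0878 -> [97.5 -0.4  0.3] [ 0. -0. -0.]
```

View pics/w4.png

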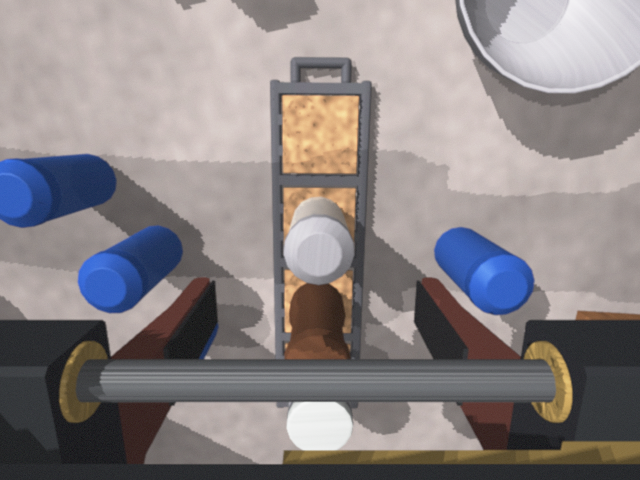

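The shaker cap is at (320,248), centred between the fingers, and the blue decoys are clear of the fingers.

Call:
move_arm(
  targets=[
    [25, 0, 0, 0, 0, 0, 0],
    [50, 0, 0, 0, 0, 0, 0],
    [75, 0, 0, 0, 0, 0, 0],
    [92, 0, 0, 0, 0, 0, 0],
    [98, 0, 0, 0, 0, 0, 0],
    [98, 0, 0, 0, 0, 0, 0.4],
    [98, 0, 0, 0, 0, 0, 0.6],
    [98, 0, 0, 0, 0, 0, 0.6],
  ],
)

```text
t: 8.45
tool_pos: [0.5627, -0.1561, 0.0455]
eef_rot: [0.068, 0.703, -0.068, 0.704]
force: [-0.0, 0.2, -0.0]
gripper_width: 0.0613
```

Call:
move_arm(
  targets=[
    [0, 0, 0, 0, 0, 0, 0.7],
    [0, 0, 0, 0, 0, 0, 0.7],
    [0, 0, 0, 0, 0, 0, 0.7],
    [-3, 0, 0, 0, 0, 0, 0.7],
    [-25, 0, 0, 0, 0, 0, 0.7],
    [-55, 0, 0, 0, 0, 0, 0.7],
    [-85, 0, 0, 0, 0, 0, 0.7],
    [-105, 0, 0, 0, 0, 0, 0.7],
  ],
)

```text
t: 9.45
tool_pos: [0.5623, -0.156, 0.1512]
eef_rot: [0.068, 0.704, -0.068, 0.704]
force: [0.3, -0.3, -1.0]
gripper_width: 0.0442
```

```bash
python3 - <<'E'
from h import *
go(495.8,162.9,150,10.4)
E
```

```text
9.45 [ 562.3 -156.   151.2] f [ 0.3 -0.3 -1. ] w 0.0442 -> [   1.1  300.3 -126.1] [-21.4   0.    0. ]
```

Call:
move_arm(
  targets=[
    [0, 20, -8, -1.5, 0, 0, 0.7],
    [0, 60, -25, -4, 0, 0, 0.7],
    [0, 105, -44, -7, 0, 0, 0.7],
    [0, 150, -63, -10, 0, 0, 0.7],
    [0, 195, -82, -14, 0, 0, 0.7],
    [0, 240, -101, -17, 0, 0, 0.7],
    [0, 275, -115, -20, 0, 0, 0.7],
    [0, 295, -124, -21.4, 0, 0, 0.7],
  ],
)

```text
t: 10.45
tool_pos: [0.4945, 0.1602, 0.1487]
eef_rot: [-0.066, 0.705, 0.066, 0.703]
force: [1.2, 0.0, -1.3]
gripper_width: 0.0437
```

```bash
python3 - <<'E'
from h import *
go(495.8,162.9,37,10.4)
E
```

```text
10.45 [494.5 160.2 148.7] f [ 1.2  0.  -1.3] w 0.0437 -> [111.7   2.4   2. ] [ 0.3 -0.1 -0. ]
```

Call:
move_arm(
  targets=[
    [0, 4, 0, 0, 0, 0, 0.7],
    [0, 5, 0, 0, 0, 0, 0.7],
    [10, 5, 0, 0, 0, 0, 0.7],
    [25, 5, 0, 0, 0, 0, 0.7],
    [40, 5, 0, 0, 0, 0, 0.7],
    [55, 5, 0, 0, 0, 0, 0.7],
    [65, 5, 0, 0, 0, 0, 0.7],
    [65, 5, 0, 0, 0, 0, 0.7],
  ],
)

```text
t: 11.45
tool_pos: [0.4953, 0.162, 0.0838]
eef_rot: [-0.064, 0.705, 0.064, 0.704]
force: [-0.3, 0.2, -1.9]
gripper_width: 0.0436
```

```bash
python3 - <<'E'
from h import *
go(495.8,162.9,37,10.4)
save('wrist','w5.png')
E
```

```text
11.45 [495.3 162.   83.8] f [-0.3  0.2 -1.9] w 0.0436 -> [46.8  0.8  0.8] [ 0.  -0.1  0. ]
```

View pics/w5.png

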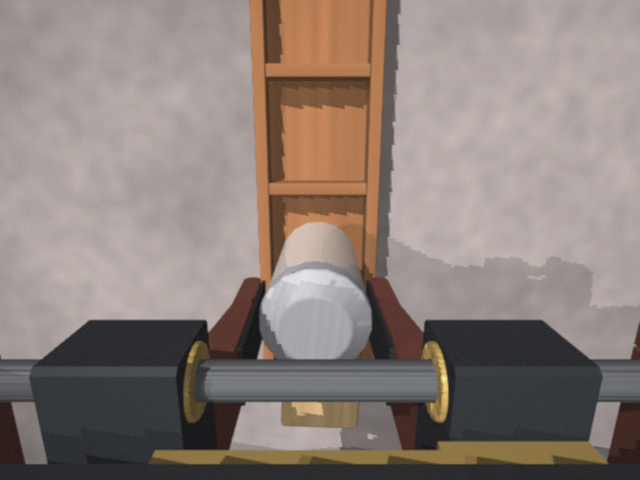

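The shaker at (316,300) is centred over the second pocket from the right. The pocket wall ahead of it is at row 188 and the jar is behind it at (320,413). Lowering by 46 mm.

Call:
move_arm(
  targets=[
    [12, 0.5, 0.5, 0, 0, 0, 0.7],
    [25, 0.5, 0.5, 0, 0, 0, 0.7],
    [36, 0.5, 0.5, 0, 0, 0, 0.7],
    [42, 0.5, 0.5, 0, 0, 0, 0.7],
    [45, 0.5, 0.5, 0, 0, 0, 0.7],
    [46.5, 0.5, 0.5, 0, 0, 0, 0.7],
    [46.5, 0.5, 0.5, 0, 0, 0, 0.7],
    [46.5, 0.5, 0.5, 0, 0, 0, 0.7],
  ],
)

```text
t: 12.5
tool_pos: [0.4965, 0.1628, 0.0385]
eef_rot: [-0.064, 0.704, 0.064, 0.704]
force: [0.5, 0.2, -1.4]
gripper_width: 0.0434
```

Call:
move_arm(
  targets=[
    [0.5, 0, 0, 0, 0, 0, 0.4],
    [0.5, 0, 0, 0, 0, 0, 0.2],
    [0.5, 0, 0, 0, 0, 0, 0.1],
    [0.5, 0, 0, 0, 0, 0, 0],
    [-15, 0, 0, 0, 0, 0, 0],
    [-45, 0, 0, 0, 0, 0, 0],
    [-85, 0, 0, 0, 0, 0, 0],
    [-118, 0, 0, 0, 0, 0, 0],
  ],
)

```text
t: 13.5
tool_pos: [0.4966, 0.163, 0.1589]
eef_rot: [-0.064, 0.704, 0.064, 0.705]
force: [0.8, 0.3, 0.4]
gripper_width: 0.088
```

```bash
python3 - <<'E'
from h import *
go(546.5,-231,155,-11)
save('side','sd6.png')
E
```

```text
13.5 [496.6 163.  158.9] f [0.8 0.3 0.4] w 0.088 -> [   3.7 -396.5  -22. ] [21.4  0.1 -0. ]
```

View pics/sd6.png

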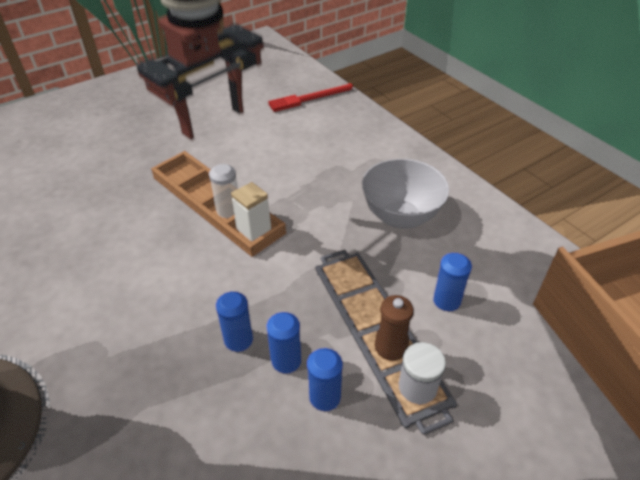

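The shaker stands upright next to the jar. The mill is next.

Call:
move_arm(
  targets=[
    [0, -25, -1, 1.5, 0, 0, 0],
    [0, -75, -4, 4, 0, 0, 0],
    [0, -125, -7, 7, 0, 0, 0],
    [0, -175, -10, 10, 0, 0, 0],
    [0, -225, -13, 13, 0, 0, 0],
    [0, -275, -16, 16, 0, 0, 0],
    [0, -325, -19, 19, 0, 0, 0],
    [0, -370, -21, 21.4, 0, 0, 0],
  ],
)

```text
t: 14.55
tool_pos: [0.5408, -0.2084, 0.1557]
eef_rot: [0.069, 0.704, -0.069, 0.703]
force: [0.4, 0.5, -0.0]
gripper_width: 0.0878
```

```bash
python3 - <<'E'
from h import *
go(546.5,-231,155,-11)
E
```

```text
14.55 [ 540.8 -208.4  155.7] f [ 0.4  0.5 -0. ] w 0.0878 -> [  0.7 -21.   10. ] [-0.2 -0.1  0. ]
```

Call:
move_arm(
  targets=[
    [0, -10, 4, 0, 0, 0, 0],
    [0, -20, 9, 0, 0, 0, 0],
    [0, -24, 9.5, 0, 0, 0, 0],
    [0, -24, 9.5, 0, 0, 0, 0],
    [0, -24, 9.5, 0, 0, 0, 0],
    [0, -24, 9.5, 0, 0, 0, 0],
    [0, -24, 9.5, 0, 0, 0, 0],
    [0, -24, 9.5, 0, 0, 0, 0],
  ],
)

```text
t: 15.55
tool_pos: [0.5472, -0.2301, 0.1563]
eef_rot: [0.068, 0.704, -0.068, 0.704]
force: [-0.1, 1.0, 0.4]
gripper_width: 0.0878
```

```bash
python3 - <<'E'
from h import *
go(546.5,-231,60,-11)
save('wrist','w7.png')
E
```

```text
15.55 [ 547.2 -230.1  156.3] f [-0.1  1.   0.4] w 0.0878 -> [96.3 -1.  -0.5] [ 0.  0. -0.]
```

View pics/w7.png

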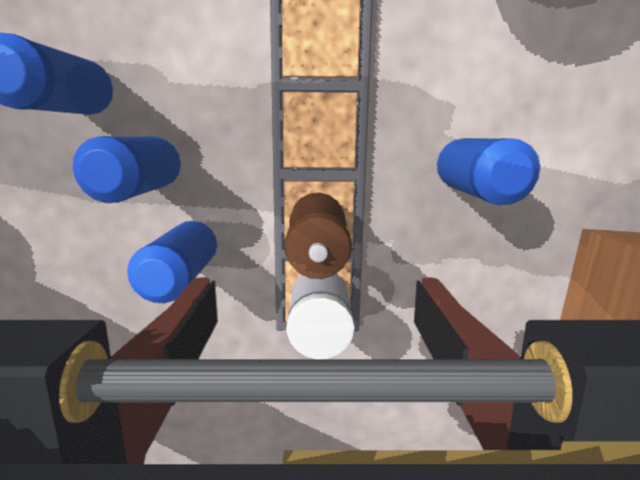

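Call:
move_arm(
  targets=[
    [25, -0.5, 0, 0, 0, 0, 0],
    [50, -1, -0.5, 0, 0, 0, 0],
    [75, -1, -0.5, 0, 0, 0, 0],
    [96, -1, -0.5, 0, 0, 0, 0],
    [102, -1, -0.5, 0, 0, 0, 0],
    [102, -1, -0.5, 0, 0, 0, 0.4],
    [102, -1, -0.5, 0, 0, 0, 0.6],
    [102, -1, -0.5, 0, 0, 0, 0.6],
  ],
)

```text
t: 16.6
tool_pos: [0.547, -0.2314, 0.0551]
eef_rot: [0.068, 0.703, -0.068, 0.704]
force: [0.1, -0.4, 0.4]
gripper_width: 0.0617
```

Call:
move_arm(
  targets=[
    [0, 0, 0, 0, 0, 0, 0.7],
    [0, 0, 0, 0, 0, 0, 0.7],
    [0, 0, 0, 0, 0, 0, 0.7],
    [-3, 0, 0, 0, 0, 0, 0.7],
    [-25, 0, 0, 0, 0, 0, 0.7],
    [-55, 0, 0, 0, 0, 0, 0.7],
    [-85, 0, 0, 0, 0, 0, 0.7],
    [-115, 0, 0, 0, 0, 0, 0.7],
  ],
)

```text
t: 17.6
tool_pos: [0.5458, -0.231, 0.1699]
eef_rot: [0.068, 0.704, -0.068, 0.703]
force: [-0.1, 0.0, -1.7]
gripper_width: 0.0432
```

```bash
python3 - <<'E'
from h import *
go(482.8,233.7,170,10.4)
save('side','sd8.png')
E
```

```text
17.6 [ 545.8 -231.   169.9] f [-0.1  0.  -1.7] w 0.0432 -> [ 1.000e-01  4.442e+02 -1.506e+02] [-21.4  -0.1  -0. ]
```

View pics/sd8.png

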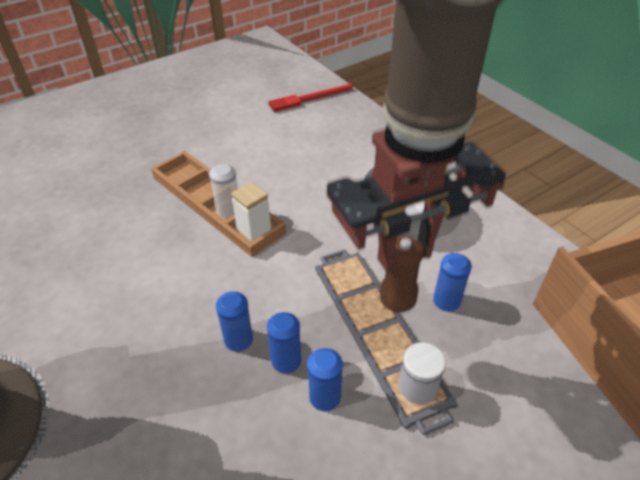

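```bash
python3 - <<'E'
from h import *
im=cv2.imread('pics/sd8.png');cv2.imwrite('pics/c8.png',cv2.resize(im[180:330,320:500],None,fx=4,fy=4,interpolation=cv2.INTER_CUBIC))
d=save('wrist','w8.png')
d=dict(np.load('pics/sd8.npz'));P=cloud(d)[280:312,375:420]
z=P[...,2];print(np.nanpercentile(z[(z>.08)],[1,5]))
E
```

```text
[0.13303899 0.13608101]
```

View pics/c8.png

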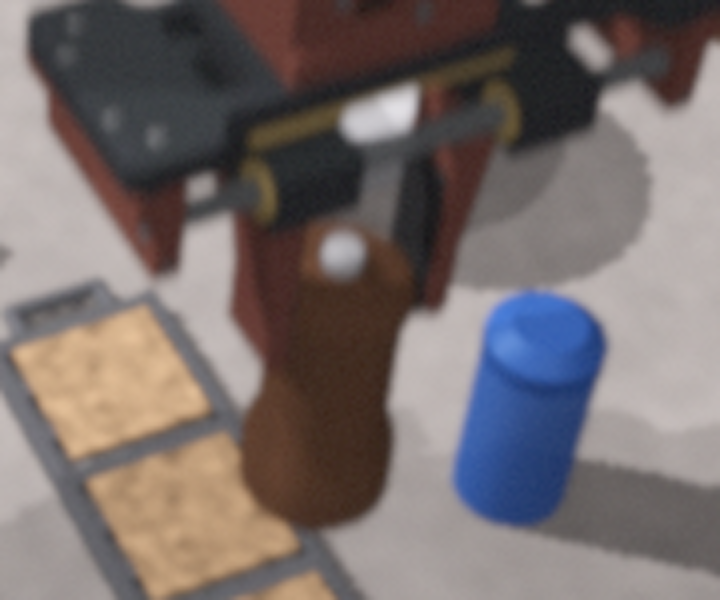

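View pics/w8.png

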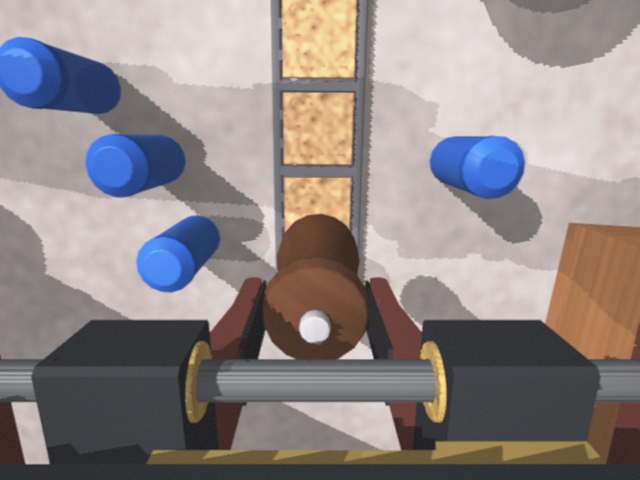

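The mill hangs upright with no visible tilt. Its underside is at about 0.133 m, against an expected 0.131. I carry it to the third pocket.

Call:
move_arm(
  targets=[
    [0, 20, -7, -1, 0, 0, 0.7],
    [0, 60, -20, -3, 0, 0, 0.7],
    [0, 105, -36, -5, 0, 0, 0.7],
    [0, 150, -51, -7, 0, 0, 0.7],
    [0, 195, -66, -9, 0, 0, 0.7],
    [0, 240, -81, -12, 0, 0, 0.7],
    [0, 275, -93, -14, 0, 0, 0.7],
    [0, 300, -102, -15, 0, 0, 0.7],
  ],
)

```text
t: 18.7
tool_pos: [0.5011, 0.0858, 0.1676]
eef_rot: [-0.026, 0.708, 0.026, 0.706]
force: [-0.5, -0.3, -1.1]
gripper_width: 0.0431
```

```bash
python3 - <<'E'
from h import *
go(482.8,233.7,169,10.4)
E
```

```text
18.7 [501.1  85.8 167.6] f [-0.5 -0.3 -1.1] w 0.0431 -> [ -1.3 148.8  -7.3] [-6.1 -0.2 -0. ]
```

Call:
move_arm(
  targets=[
    [0, 25, -2, -2, 0, 0, 0.7],
    [0, 65, -4, -4, 0, 0, 0.7],
    [0, 105, -6, -6, 0, 0, 0.7],
    [0, 135, -8, -6.3, 0, 0, 0.7],
    [0, 149, -9, -6.4, 0, 0, 0.7],
    [0, 151, -9, -6.4, 0, 0, 0.7],
    [0, 151, -9, -6.4, 0, 0, 0.7],
    [0, 151, -9, -6.4, 0, 0, 0.7],
  ],
)

```text
t: 19.7
tool_pos: [0.4844, 0.2314, 0.1692]
eef_rot: [-0.064, 0.704, 0.063, 0.704]
force: [0.1, -0.5, -2.2]
gripper_width: 0.043
```

```bash
python3 - <<'E'
from h import *
go(482.8,233.7,46,10.4)
save('wrist','w9.png')
E
```

```text
19.7 [484.4 231.4 169.2] f [ 0.1 -0.5 -2.2] w 0.043 -> [123.2   2.6  -1.2] [-0.1  0.   0. ]
```

View pics/w9.png

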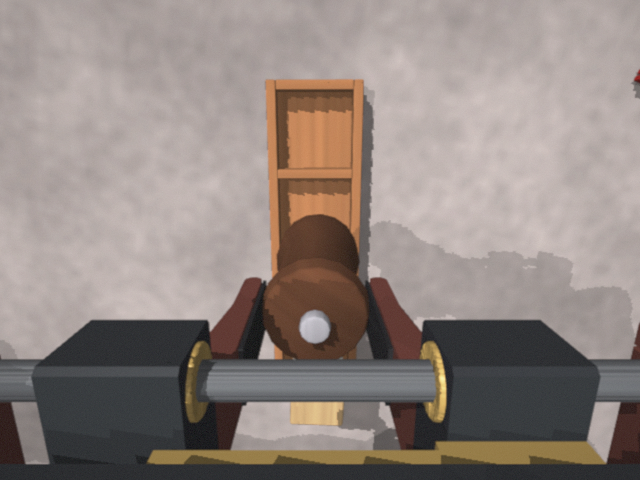

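The mill is over the third pocket, with the divider at row 173 ahead. I correct by +2.5 mm in y and −1 mm in z, then lower it.

Call:
move_arm(
  targets=[
    [10, 1, -0.5, 0, 0, 0, 0.7],
    [30, 2, -1, 0, 0, 0, 0.7],
    [50, 2.5, -1, 0, 0, 0, 0.7],
    [70, 2.5, -1, 0, 0, 0, 0.7],
    [90, 2.5, -1, 0, 0, 0, 0.7],
    [105, 2.5, -1, 0, 0, 0, 0.7],
    [113, 2.5, -1, 0, 0, 0, 0.7],
    [115, 2.5, -1, 0, 0, 0, 0.7],
  ],
)

```text
t: 20.75
tool_pos: [0.4825, 0.2349, 0.0539]
eef_rot: [-0.064, 0.704, 0.064, 0.704]
force: [0.3, 0.3, -1.8]
gripper_width: 0.0432
```

Call:
move_arm(
  targets=[
    [2, 0, 0, 0, 0, 0, 0.7],
    [4, 0, 0, 0, 0, 0, 0.7],
    [6, 0, 0, 0, 0, 0, 0.7],
    [7, 0, 0, 0, 0, 0, 0.7],
    [8, 0, 0, 0, 0, 0, 0.7],
    [8.5, 0, 0, 0, 0, 0, 0.7],
    [8.5, 0, 0, 0, 0, 0, 0.7],
    [8.5, 0, 0, 0, 0, 0, 0.7],
  ],
)

```text
t: 21.75
tool_pos: [0.483, 0.2354, 0.0465]
eef_rot: [-0.064, 0.704, 0.064, 0.705]
force: [-1.8, -0.6, 5.0]
gripper_width: 0.0435
```

```bash
python3 - <<'E'
from h import *
go(482.8,233.7,46,10.4)
save('side','sd10.png');im=cv2.imread('pics/sd10.png');cv2.imwrite('pics/c10.png',cv2.resize(im[60:260,130:310],None,fx=3,fy=3,interpolation=cv2.INTER_CUBIC))
E
```

```text
21.75 [483.  235.4  46.5] f [-1.8 -0.6  5. ] w 0.0435 -> [ 0.5 -1.6 -0.5] [ 0.   0.1 -0. ]
```

View pics/c10.png

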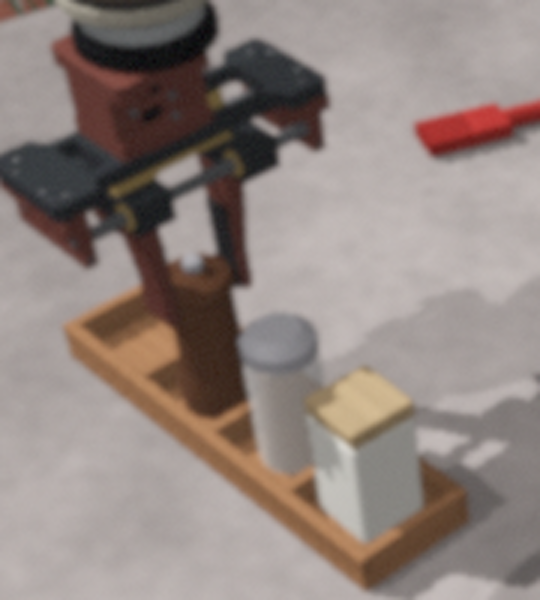

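The mill is touching the pocket floor (about 5–7 N upward, height as expected). Releasing it.

Call:
move_arm(
  targets=[
    [0, 0, 0, 0, 0, 0, 0.4],
    [0, 0, 0, 0, 0, 0, 0.2],
    [0, 0, 0, 0, 0, 0, 0.1],
    [0, 0, 0, 0, 0, 0, 0],
    [-15, 0, 0, 0, 0, 0, 0],
    [-45, 0, 0, 0, 0, 0, 0],
    [-85, 0, 0, 0, 0, 0, 0],
    [-115, 0, 0, 0, 0, 0, 0],
  ],
)

```text
t: 22.8
tool_pos: [0.483, 0.2354, 0.1635]
eef_rot: [-0.064, 0.704, 0.064, 0.705]
force: [0.7, 0.2, -0.3]
gripper_width: 0.0876
```

```bash
python3 - <<'E'
from h import *
go(535.5,-300.6,130,-11)
save('side','sd11.png')
E
```

```text
22.8 [483.  235.4 163.5] f [ 0.7  0.2 -0.3] w 0.0876 -> [  33.1 -536.6  -45.3] [21.4  0.1 -0.1]
```

View pics/sd11.png

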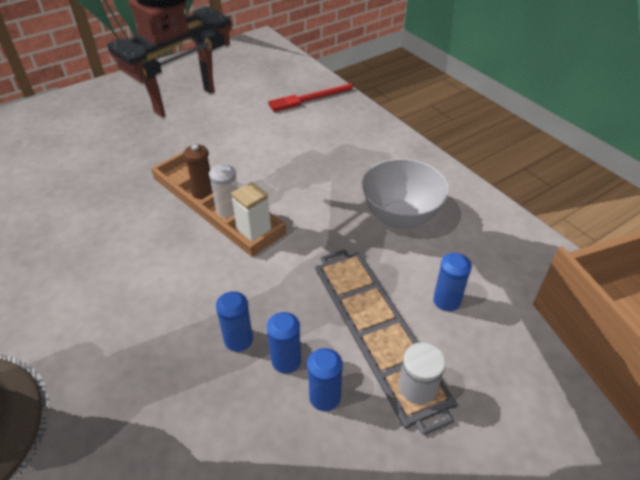

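All three stand upright. The tin is next.

Call:
move_arm(
  targets=[
    [0, -25, -2, 1, 0, 0, 0],
    [0, -75, -6, 3, 0, 0, 0],
    [0, -125, -10, 5, 0, 0, 0],
    [0, -175, -14, 7, 0, 0, 0],
    [0, -225, -19, 9, 0, 0, 0],
    [0, -275, -23, 11, 0, 0, 0],
    [0, -325, -27, 13, 0, 0, 0],
    [0, -365, -31, 15, 0, 0, 0],
  ],
)

```text
t: 23.85
tool_pos: [0.5164, -0.1333, 0.1601]
eef_rot: [0.03, 0.707, -0.03, 0.706]
force: [0.8, 0.1, -0.4]
gripper_width: 0.0882
```

```bash
python3 - <<'E'
from h import *
go(535.5,-300.6,140,-11)
E
```

```text
23.85 [ 516.4 -133.3  160.1] f [ 0.8  0.1 -0.4] w 0.0882 -> [  20.1 -165.1   33.2] [ 6.1 -0.1  0. ]
```

Call:
move_arm(
  targets=[
    [2, -40, 8, 2, 0, 0, 0],
    [5, -85, 17, 4, 0, 0, 0],
    [10, -130, 26, 5.5, 0, 0, 0],
    [15, -160, 32, 6.3, 0, 0, 0],
    [20, -169, 33.5, 6.4, 0, 0, 0],
    [20, -169, 33.5, 6.4, 0, 0, 0],
    [20, -169, 33.5, 6.4, 0, 0, 0],
    [20, -169, 33.5, 6.4, 0, 0, 0],
  ],
)

```text
t: 24.85
tool_pos: [0.5383, -0.2993, 0.1411]
eef_rot: [0.067, 0.704, -0.067, 0.704]
force: [-0.6, 0.2, -0.9]
gripper_width: 0.0883
```

```bash
python3 - <<'E'
from h import *
go(535.5,-300.6,42,-11)
save('wrist','w12.png')
E
```

```text
24.85 [ 538.3 -299.3  141.1] f [-0.6  0.2 -0.9] w 0.0883 -> [99.1 -1.8 -2.5] [ 0.1  0.  -0. ]
```

View pics/w12.png

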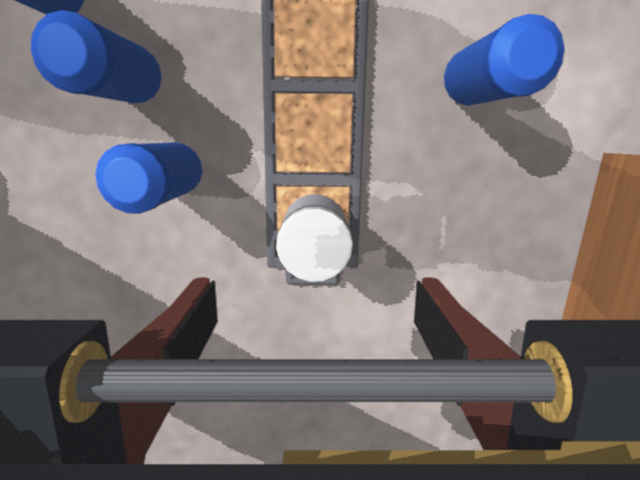

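The tin lid is at (314,245), about 2 mm left of centre, which agrees with the −2.5 mm computed. I correct for that, descend and close.

Call:
move_arm(
  targets=[
    [15, -1, -1.5, 0, 0, 0, 0],
    [40, -1.8, -2.5, 0, 0, 0, 0],
    [65, -1.8, -2.5, 0, 0, 0, 0],
    [85, -1.8, -2.5, 0, 0, 0, 0],
    [99, -1.8, -2.5, 0, 0, 0, 0],
    [99, -1.8, -2.5, 0, 0, 0, 0],
    [99, -1.8, -2.5, 0, 0, 0, 0.3],
    [99, -1.8, -2.5, 0, 0, 0, 0.5],
  ],
)

```text
t: 25.9
tool_pos: [0.5356, -0.3023, 0.0426]
eef_rot: [0.068, 0.703, -0.068, 0.704]
force: [0.4, 0.7, -0.1]
gripper_width: 0.0708
```

Call:
move_arm(
  targets=[
    [0, 0, 0, 0, 0, 0, 0.6],
    [0, 0, 0, 0, 0, 0, 0.6],
    [0, 0, 0, 0, 0, 0, 0.6],
    [-3, 0, 0, 0, 0, 0, 0.6],
    [-25, 0, 0, 0, 0, 0, 0.6],
    [-55, 0, 0, 0, 0, 0, 0.6],
    [-90, 0, 0, 0, 0, 0, 0.6],
    [-125, 0, 0, 0, 0, 0, 0.6],
  ],
)

```text
t: 26.9
tool_pos: [0.5341, -0.3016, 0.1672]
eef_rot: [0.068, 0.705, -0.068, 0.703]
force: [0.3, -0.0, -3.3]
gripper_width: 0.0512
```

```bash
python3 - <<'E'
from h import *
go(469.7,304.5,165,10.4)
E
```

```text
26.9 [ 534.1 -301.6  167.2] f [ 0.3 -0.  -3.3] w 0.0512 -> [   2.8  582.7 -178.9] [-21.4  -0.1  -0. ]
```

Call:
move_arm(
  targets=[
    [0, 20, -6, -1, 0, 0, 0.6],
    [0, 60, -18, -2, 0, 0, 0.6],
    [0, 105, -32, -4, 0, 0, 0.6],
    [0, 150, -46, -5, 0, 0, 0.6],
    [0, 195, -60, -7, 0, 0, 0.6],
    [0, 240, -74, -9, 0, 0, 0.6],
    [0, 285, -88, -10, 0, 0, 0.6],
    [0, 330, -101, -12, 0, 0, 0.6],
  ],
)

```text
t: 27.9
tool_pos: [0.4963, 0.0436, 0.165]
eef_rot: [-0.007, 0.708, 0.007, 0.706]
force: [1.5, -0.3, -2.6]
gripper_width: 0.0507
```

```bash
python3 - <<'E'
from h import *
go(469.7,304.5,167,10.4)
E
```

```text
27.9 [496.3  43.6 165. ] f [ 1.5 -0.3 -2.6] w 0.0507 -> [ -2.  261.4 -21.3] [-9.2 -0.2 -0. ]
```

Call:
move_arm(
  targets=[
    [0, 45, -4, -2, 0, 0, 0.6],
    [0, 90, -8, -3.5, 0, 0, 0.6],
    [0, 135, -12, -5, 0, 0, 0.6],
    [0, 180, -16, -7, 0, 0, 0.6],
    [0, 220, -19, -8.5, 0, 0, 0.6],
    [0, 248, -21, -9.4, 0, 0, 0.6],
    [0, 258, -22, -9.4, 0, 0, 0.6],
    [0, 260, -22, -9.4, 0, 0, 0.6],
  ],
)

```text
t: 28.9
tool_pos: [0.4721, 0.3002, 0.1662]
eef_rot: [-0.064, 0.705, 0.064, 0.704]
force: [-0.2, 0.3, -3.5]
gripper_width: 0.0511
```

Call:
move_arm(
  targets=[
    [0, 0, 0, 0, 0, 0, 0.6],
    [10, 0, 0, 0, 0, 0, 0.6],
    [25, 0, 0, 0, 0, 0, 0.6],
    [45, 0, 0, 0, 0, 0, 0.6],
    [60, 0, 0, 0, 0, 0, 0.6],
    [70, 0, 0, 0, 0, 0, 0.6],
    [70, 0, 0, 0, 0, 0, 0.6],
    [70, 0, 0, 0, 0, 0, 0.6],
  ],
)

```text
t: 29.9
tool_pos: [0.4727, 0.3011, 0.0972]
eef_rot: [-0.064, 0.704, 0.064, 0.704]
force: [-0.2, 1.1, -2.5]
gripper_width: 0.0511
```

```bash
python3 - <<'E'
from h import *
go(469.7,304.5,34,10.4)
save('wrist','w13.png')
E
```

```text
29.9 [472.7 301.1  97.2] f [-0.2  1.1 -2.5] w 0.0511 -> [63.2  3.9 -2.3] [ 0.  0. -0.]
```

View pics/w13.png

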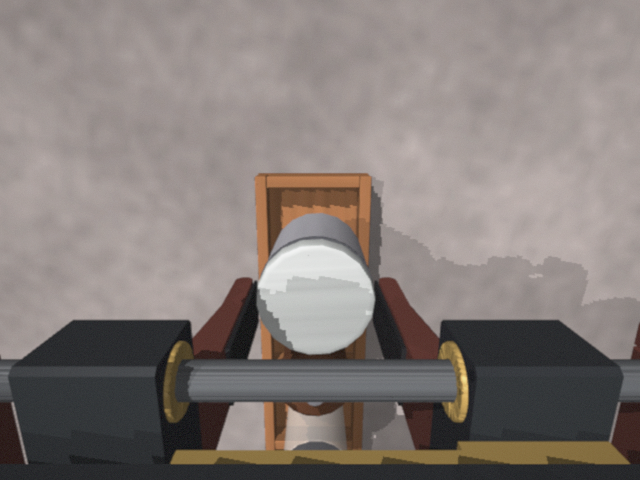

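The tin is over the leftmost pocket. The caddy is centred at column 313 and the tin at 316. I correct by +4 mm in y and −2.3 mm in z, then lower it.

Call:
move_arm(
  targets=[
    [0, 2, -1, 0, 0, 0, 0.6],
    [0, 4, -2.3, 0, 0, 0, 0.6],
    [15, 4, -2.3, 0, 0, 0, 0.6],
    [30, 4, -2.3, 0, 0, 0, 0.6],
    [42, 4, -2.3, 0, 0, 0, 0.6],
    [52, 4, -2.3, 0, 0, 0, 0.6],
    [56, 4, -2.3, 0, 0, 0, 0.6],
    [56, 4, -2.3, 0, 0, 0, 0.6],
  ],
)

```text
t: 30.95
tool_pos: [0.4693, 0.3043, 0.0405]
eef_rot: [-0.064, 0.704, 0.064, 0.704]
force: [-0.3, 0.3, -3.6]
gripper_width: 0.0507
```

Call:
move_arm(
  targets=[
    [2, 0, 0, 0, 0, 0, 0.6],
    [4, 0, 0, 0, 0, 0, 0.6],
    [5, 0, 0, 0, 0, 0, 0.6],
    [6, 0, 0, 0, 0, 0, 0.6],
    [6.5, 0, 0, 0, 0, 0, 0.6],
    [6.5, 0, 0, 0, 0, 0, 0.6],
    [6.5, 0, 0, 0, 0, 0, 0.6],
    [6.5, 0, 0, 0, 0, 0, 0.6],
  ],
)

```text
t: 31.95
tool_pos: [0.4694, 0.3043, 0.0343]
eef_rot: [-0.064, 0.704, 0.064, 0.704]
force: [-0.4, -0.4, -2.0]
gripper_width: 0.0511
```

Call:
move_arm(
  targets=[
    [0.5, 0, 0, 0, 0, 0, 0.4],
    [0.5, 0, 0, 0, 0, 0, 0.2],
    [0.5, 0, 0, 0, 0, 0, 0.1],
    [0.5, 0, 0, 0, 0, 0, 0],
    [-15, 0, 0, 0, 0, 0, 0],
    [-45, 0, 0, 0, 0, 0, 0],
    [-85, 0, 0, 0, 0, 0, 0],
    [-115, 0, 0, 0, 0, 0, 0],
  ],
)

```text
t: 32.95
tool_pos: [0.4698, 0.3047, 0.1521]
eef_rot: [-0.064, 0.704, 0.065, 0.705]
force: [0.6, -1.3, -0.2]
gripper_width: 0.0873
```

```bash
python3 - <<'E'
from h import *
d=save('side','sd14.png');P=cloud(d);Z=P[...,2]
c=np.array([489.3,198.3])/1000;a=np.radians(10.4);X=np.array([np.cos(a),np.sin(a)]);Y=np.array([-np.sin(a),np.cos(a)])
q=P[...,:2]-c;x=q@X;y=q@Y
for n,yy,h in [('tin',.108,70),('mill',.036,95),('shk',-.036,85),('jar',-.108,85)]:
    m=(abs(x)<.035)&(abs(y-yy)<.035)&(Z>.0)&(Z<.13)
    zt=np.nanpercentile(Z[m],98);mm=m&(Z>h/1000-.006+.008)
    pts=np.c_[x[mm],y[mm]].astype(np.float32)*1000
    print(n,'ztop',(zt*1000).round(1),'centre in caddy',cv2.minEnclosingCircle(pts))
go(469.7,304.5,150,10.4)
E
```

```text
tin ztop 79.9 centre in caddy ((-2.6040241718292236, 109.45441436767578), 27.21355628967285)
mill ztop 109.6 centre in caddy ((0.20766796171665192, 36.41214370727539), 23.01685905456543)
shk ztop 104.2 centre in caddy ((0.1566472053527832, -36.768001556396484), 22.983898162841797)
jar ztop 94.8 centre in caddy ((-1.0670363903045654, -107.15240478515625), 30.332651138305664)
33.0 [471.4 306.  155.9] f [1.2 1.3 2.1] w 0.0877 -> [ 5.9 -1.2 -1.9] [ 0.   0.4 -0.2]
```

View pics/sd14.png

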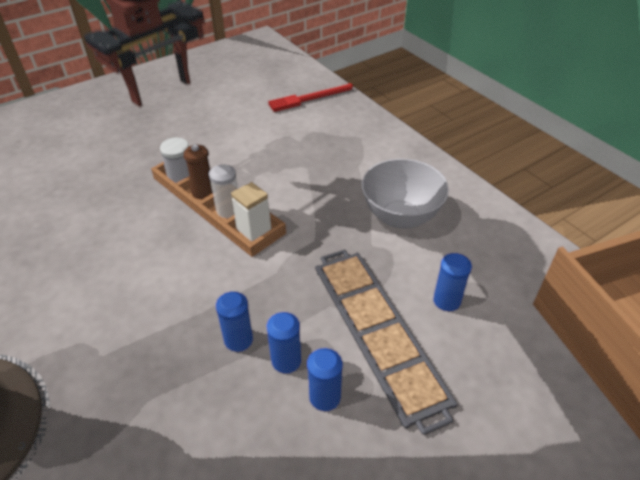

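All four stand upright and centred to within 3 mm in their pockets: tin (175,158), mill (198,170), shaker (224,190) and jar (252,210). The top heights match standing on the 8 mm floor. The bowl at (405,195) has not moved. I let the arm settle clear of everything, then hand in.

Call:
move_arm(
  targets=[
    [-10, 0, 0, 0, 0, 0, 0],
    [-20, 0, 0, 0, 0, 0, 0],
    [-20, 0, 0, 0, 0, 0, 0],
    [-20, 0, 0, 0, 0, 0, 0],
    [-20, 0, 0, 0, 0, 0, 0],
    [-20, 0, 0, 0, 0, 0, 0],
    [-20, 0, 0, 0, 0, 0, 0],
    [-20, 0, 0, 0, 0, 0, 0],
  ],
)

```text
t: 34.0
tool_pos: [0.4693, 0.3043, 0.1692]
eef_rot: [-0.064, 0.704, 0.064, 0.704]
force: [-0.2, -0.2, 0.6]
gripper_width: 0.0878
```

```bash
python3 - <<'E'
from h import *
print(job.close_job())
E
```

```text
the job is handed in; nothing more can be done
None
```

All four containers are now in the caddy in reverse order, and I handed the job in at 34 s of the 106 s allowed. From the robot's left the caddy reads tin, mill, shaker, jar; on the trivet it was jar, shaker, mill, tin.

- **Position:** my last camera check put every container within 3 mm of its pocket centre. Their top heights were consistent with standing upright on the pocket floors.
- **Surroundings:** the bowl and the blue look-alikes were not touched and looked unmoved. The gripper was open and clear of everything at hand-in.
- **One reading disagreed:** the fingers stopped at 43 mm on the mill instead of the 40 mm given for its waist. They probably caught the edge of the taper. It stayed upright through the lift and stood straight after release.

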